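# Load a test coupon under the spring clip of its holder

### The arm

A 7-joint arm with a two-finger parallel gripper is mounted at the origin on a cart in front of the work surface, level with it; the furniture and walls round the work are solid. World frame = base frame: x ahead of the robot, y to its left, z up, the work surface at z = 0. Lengths are in m, angles in degrees, forces in N, time in s.
With the tool pointing down it reaches from about 0.4 to 0.925 m from the base axis. Payload 5.6 kg.
Tool frame: the origin (TCP) lies midway between the tips of the shut fingers; the grasp point (between the pads) lies 19 mm behind it (r.tcp_to_grasp is the distance from the TCP to the grasp point, in m); z points along the fingers, x is the direction in which the jaws open and shut, and the axes are right-handed (so a half turn about z gives the same grasp; the last joint's range is limited). The gripper opens to 85 mm and grips with 20 to 120 N. Pads are 22 mm wide; open, the fingers measure 114 mm over their backs; the gripper's body (76 mm by 85 mm) begins 54 mm behind the grasp point. The pads swing forward as they close: fully open they stand 13 mm farther back than shut.
Start: joints at [-71.849, 26.786, -0.665, 91.828, 0.344, 61.387, -3.226], TCP at [0.229, 0.608, 0.231] pointing down, gripper open.
Joint ranges: [-144.91, 144.91], [-17.63, 115.5], [-89.93, 88.59], [15.96, 139.68], [-74.01, 254.01], [8.47, 105.57], [-167.45, 167.45]. Speed limits (degrees/s): [147.25, 147.25, 180, 180, 180, 180, 180].

### API

Orientations are given as a 3x3 rotation matrix whose columns are the frame's x, y, z axes.
In Python, from cell import r, snapshot, camera_params, models gives the robot as it stands.
- The arm moves only by the shell command python3 -m pendant 'ROWS'. ROWS is JSON, a list of rows, each an object of numbers: "wx", "wy", "wz": the turn, a rotation vector about the tool's x, y, z in rad; "x", "y", "z": the shift along the tool's x, y, z in m; "gripper": the opening, from 0 (shut) to 1 (fully open). A call has 1 to 12 rows; each row is the pose to reach, as a shift and turn from the pose commanded when the call began, along the tool's axes at that moment; what a row does not reach only later rows make up. A row lasts 1/12 s, in which the tool goes at most 41.7 mm and 7.16 degrees, less where a joint would pass 70% of its speed; a pose out of reach is approached as far as the arm can. A call with a gripper value outside its range is refused whole. The fingers move at their own pace and stop on an object; the grip force is fixed at half the most. Time passes only in rows, so rows that repeat a pose let the fingers close. It gives the time, the measured TCP pose, the force and the opening at its end, in the units of the state.
- r.get_state(): the state, without advancing time (a new reading comes with each control period).
- snapshot(name): name is "scene" or "top" or "wrist"; returns the picture (420x560x3 uint8, red, green, blue); there is no depth.
- camera_params(name): a dict with "camera_matrix" (3x3 intrinsics, pixels), "k1" (the pictures are not rectified: a ray, as slopes to the right and down, at radius r is drawn at 1 + k1 r^2 times it, then the intrinsics apply), "R" (3x3) and "t" (3): a world point X has camera coordinates R X + t. Camera axes: x right, y down, z forward; pixel columns grow to the right and rows downward; lengths in m; the calibration is good to about 2 mm. A picture is of the moment at which its call begins: read the wrist's pose just before it. camera_params takes no time and is no camera call; for the wrist camera it gives the pose at the moment of the call.
- r.close_job(): hands the job in, once; it reports no verdict.
Trained networks look in the newest picture that a camera, given by its name, has taken for a name from the list of things; names that differ only in an ending like _2 or _b are one class to them, and where a whole thing is asked for, a point or a joint stands for the part that bears it (a point fixed in the world has none). Each returns a list of dicts, best first, with "conf" (0 to 1); they miss things now and then, are a little off and sometimes report something else, mostly with a low value. They report only what shows in the picture. A call takes as long as a camera call. They do not tell look-alikes from the thing itself.
- models.find_in(camera, label): "bbox" ([centre column, centre row, width, height] in pixels, round what is visible of it).
- models.regions_of(camera, label): "region" (420x560 bool, what is visible of it) and "bbox" ([centre column, centre row, width, height] in pixels, round what is visible of it).
- models.mark_of(camera, label): "position" ([column, row] in pixels: a listed point, or the origin of a listed thing).
The state is a dict: "time_s": time; "joint_pos": joint angles; "qd": joint speeds; "joint_torque": joint torques, N m; "eef_pos": TCP position; "tool_rot": TCP orientation; "force": force on the tool from outside, world axes, zero at the start; "torque": the same for the moment, N m; "gripper_width": opening from 0.0 (shut) to 1.0 (fully open).
Only numpy, scipy, OpenCV 4.12 (cv2) and the standard library are available. Lean on these libraries where they do the work, as an engineer would, in place of code of your own. Each camera call takes 0.05 s, during which the arm holds its last target. There are 200 camera calls.

### The job

Load the flat steel test coupon into the spring-clip holder: press the clip's pedal down with one fingertip so that its jaw lifts, and while holding it down push the coupon with the other fingertip along the channel, under the jaw, until it is fully home against the end stop. Then take the fingers away so that the jaw comes down on the coupon. Only press and push: do not lift the coupon off its bed, and leave the things standing around where they are.

Things in the scene. Friction and masses are not known exactly. Their poses are not given: they have to be found in the camera images.
- holder: Fixed metal holder on the desk, 192 x 124 mm (x -98..94, y -34..90 mm in its own frame), yaw within 0.4 rad. Origin: on the desk, under the channel's centre line, where the coupon's near end lies once home. +x: push direction, away from the robot; +y: left, the pedal's side. The channel's bed is a flat top 14 mm above the desk, x -95..93, y -26..40 mm, without sides at x below 0.
- mouth (a point): Mouth of the channel, on the bed (14 mm above the desk), at holder x = 0, y = 0. From here two guide rails, 7 mm high and 33.6 mm apart with flared ends, run to the end stop. Nearer the robot nothing stands beside the coupon but the pedal (y 47..85 mm) and the clip's thin upright web: y 43..50, x -30..62 mm, top under 46 mm above the desk.
- stop (a point): Middle of the end stop's face at bed height, holder x = 80 mm, y = 0: a steel block across the channel, 13 mm high above the bed. The coupon is fully home when its far end touches this face; its near end is then at x = 0.
- clip (a joint): Turn of the sprung rocking clip, rad. 0: at rest, pedal up, jaw 6 mm above the bed. 0.36: pedal fully down on its stop, jaw 18 mm above the bed. About 0.175: jaw resting on the coupon, which passes beneath from about 0.2 up. Pushing the coupon against the lowered jaw does not lift the jaw. Pressing the pedal takes about 3 N at first and 7 N just above the stop; let go, it springs back.
- jaw (a point): Underside of the clip's jaw, a black round pad 10 mm thick over the channel's middle, holder x 42..58 mm; moves with the clip. An arm joins it to the pin, along x at holder y = 32 mm, 29 mm above the desk, held in two ears at x 34..66 mm; top of all this under 50 mm above the desk.
- pedal (a point): Middle of the pedal's top face, 64 mm left of the channel's middle; moves with the clip. A smooth slippery strip along the channel, holder x -100..5, y 47..83 mm: a lightly pressing fingertip slides along it. At rest about 28 mm above the desk, sloping 0.3 rad, outer edge up; at clip 0.2, 0.3, 0.36 it is 21, 18, 16 mm above the desk (7, 4, 2 mm over the bed), so the other fingertip meets the coupon's end.
- coupon: Flat plain steel bar, 80 x 30 x 12 mm, 0.10 to 0.21 kg, lying loose on the bed, its far end between the rails and short of the jaw. Origin: centre of its underside; x along its length, z up. It starts with its centre at holder x -30..-2 mm and is home at holder x = 40 mm, y = 0.
- tweezers: Bystander, loose: steel tweezers, 128 mm long, lying to the right of the holder. Origin: centre of its underside.
- mount_01: Bystander, loose: pale resin specimen disc, 22 mm across, 10 mm high, right of the holder's far end. Origin: centre of its underside.
- mount_04: Bystander, loose: green resin specimen disc, 30 mm across, 16 mm high, at the near right corner of the holder. Origin: centre of its underside.
- tape_roll: Bystander, loose: roll of tape, 55 mm across, 18 mm high, left of the pedal. Origin: centre of its underside.
- objective_can: Bystander, loose: small round can with clear top, 38 mm across, 56 mm high, left of the holder's far end. Origin: centre of its underside.
- marker_black: Bystander, loose: black marker pen, 136 mm long, lying left of the holder. Origin: centre of its underside.
There are look-alikes about, which are no part of the job. What is meant by the coupon is not orange or yellow, and is the smaller of those in its own colour.

How it is judged:
By the outcome, as a careful person would: the job done as asked, in the order asked, and still so for the second after the job is handed in, with the robot touching nothing.
It also fails if it takes over 48 s, if anything falls off the work surface, if the arm or the gripper's body presses on something with over 40 N, if the wrist force passes 120 N, or if a joint passes its speed limit or range.

## Working session

There is one attempt and no reset: what is moved stays moved. The work goes in short steps, Python scripts to look and compute and a shell command to move; the robot and the scene stay as the last step left them, time stands still between calls to the robot, and variables do not carry over. Pictures are saved under pics/ and viewed, about 8 in all and at most 12, crops included, and the job is handed in when it is done.

```bash
ls; mkdir -p pics; python3 - <<'E'
from cell import r, snapshot, camera_params, models
import cv2, numpy as np
s=r.get_state(); print(s['time_s'],s['eef_pos'],s['tool_rot'],s['gripper_width'])
for c in ("scene","top"):
    im=snapshot(c); cv2.imwrite(f"pics/{c}0.png",im[:,:,::-1]); p=camera_params(c); print(c,p)
    for n in ("holder","mouth","stop","pedal","jaw","coupon"):
        print(n,[(np.round(d['position']).tolist(),round(d['conf'],2)) for d in models.mark_of(c,n)][:4])
E
```

```text
pics
0.0 [0.2287069  0.60783454 0.23032675] [[ 3.52185471e-01  9.35930074e-01 -5.38172815e-04]
 [ 9.35928518e-01 -3.52185869e-01 -1.70959676e-03]
 [-1.78959988e-03  9.84038543e-05 -9.99998394e-01]] 1.000621902448242
scene {'camera_matrix': array([[400.03173087,   0.        , 277.81521321],
       [  0.        , 400.03173087, 208.80175585],
       [  0.        ,   0.        ,   1.        ]]), 'k1': -0.06743216392367994, 'R': array([[ 0.77339745, -0.63387507, -0.00766675],
       [-0.3063467 , -0.36313389, -0.87993493],
       [ 0.55498476,  0.68288811, -0.47503236]]), 't': array([-0.26264283,  0.30218133,  0.42563223])}
holder [([348.0, 280.0], 0.95)]
mouth [([347.0, 278.0], 0.77)]
stop [([372.0, 259.0], 0.61)]
pedal [([303.0, 267.0], 0.83)]
jaw [([369.0, 264.0], 0.7), ([336.0, 338.0], 0.2)]
coupon [([183.0, 223.0], 0.9), ([220.0, 244.0], 0.89), ([343.0, 282.0], 0.6), ([269.0, 219.0], 0.56)]
top {'camera_matrix': array([[396.18646882,   0.        , 281.70033008],
       [  0.        , 396.18646882, 213.66153626],
       [  0.        ,   0.        ,   1.        ]]), 'k1': 0.020817563621367535, 'R': array([[ 0.01021104, -0.99993202,  0.00563025],
       [-0.99606867, -0.01066674, -0.08793989],
       [ 0.08799397, -0.00471016, -0.99610987]]), 't': array([0.21221745, 0.54030301, 0.88493958])}
holder [([365.0, 225.0], 0.63)]
mouth [([370.0, 222.0], 0.72)]
stop [([364.0, 187.0], 0.67)]
pedal [([342.0, 247.0], 0.96)]
jaw [([368.0, 203.0], 0.82)]
coupon [([249.0, 204.0], 0.92), ([368.0, 228.0], 0.78), ([256.0, 268.0], 0.72), ([388.0, 187.0], 0.71)]
```

View pics/scene0.png

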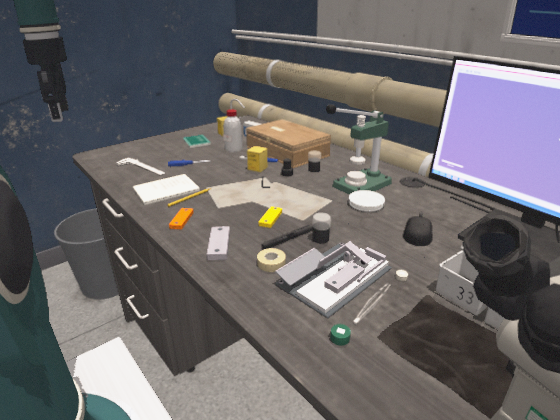

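View pics/top0.png

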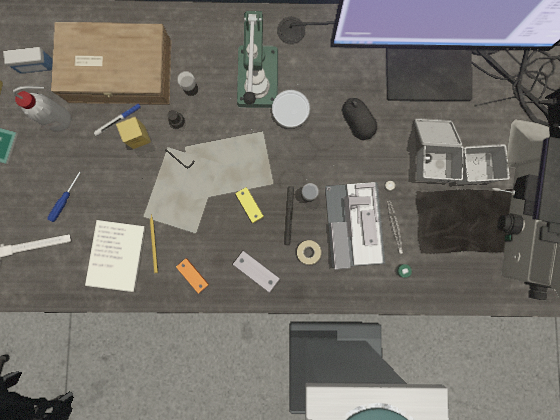

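Candidates in the top picture for the coupon: orange (191,276), yellow (249,204), large grey (256,271), and the small grey bar in the holder (368,228). The last one is the coupon, being the smaller of the greys and lying on the bed. Next I localise the holder.

```bash
cat > h.py <<'E'
from cell import r, snapshot, camera_params, models
import cv2, numpy as np
def ray(p,uv):
    K=p['camera_matrix']; d=(np.array(uv,float)-K[:2,2])/K[0,0]; u=d.copy()
    for _ in range(20): u=d/(1+p['k1']*(u@u))
    D=p['R'].T@np.array([u[0],u[1],1]); return -p['R'].T@p['t'],D
def at(p,uv,z):
    C,D=ray(p,uv); return (C+D*(z-C[2])/D[2])
def proj(p,X):
    c=p['R']@np.asarray(X,float)+p['t']; u=c[:2]/c[2]; u=u*(1+p['k1']*(u@u)); return p['camera_matrix'][0,0]*u+p['camera_matrix'][:2,2]
E
python3 - <<'E'
from h import *
p=camera_params('top'); q=camera_params('scene')
print(at(p,(368,228),.026),at(p,(370,222),.014),at(p,(364,187),.014),at(p,(342,247),.028))
print(at(q,(343,282),.014),at(q,(347,278),.014),at(q,(372,259),.014),at(q,(303,267),.028))
im=cv2.imread('pics/top0.png')[165:285,300:420]; cv2.imwrite('pics/c1.png',cv2.resize(im,None,fx=5,fy=5,interpolation=cv2.INTER_CUBIC))
w=camera_params('wrist'); s=r.get_state(); C=-w['R'].T@w['t']; R=s['tool_rot']; print('cam in tool',R.T@(C-s['eef_pos']), (w['R']@R).round(3), w['camera_matrix'][0,0])
E
```

```text
[0.50711902 0.02092266 0.026     ] [0.52170243 0.01349766 0.014     ] [0.60327481 0.02671573 0.014     ] [0.46333176 0.08060706 0.028     ]
[0.50254328 0.01573172 0.014     ] [0.5165     0.01883611 0.014     ] [0.59733269 0.02723835 0.014     ] [0.46516777 0.08068357 0.028     ]
cam in tool [-0.00157402 -0.07741792 -0.14308597] [[ 1.     0.     0.   ]
 [-0.     0.953 -0.303]
 [-0.     0.303  0.953]] 358.0574877439847
```

View pics/c1.png

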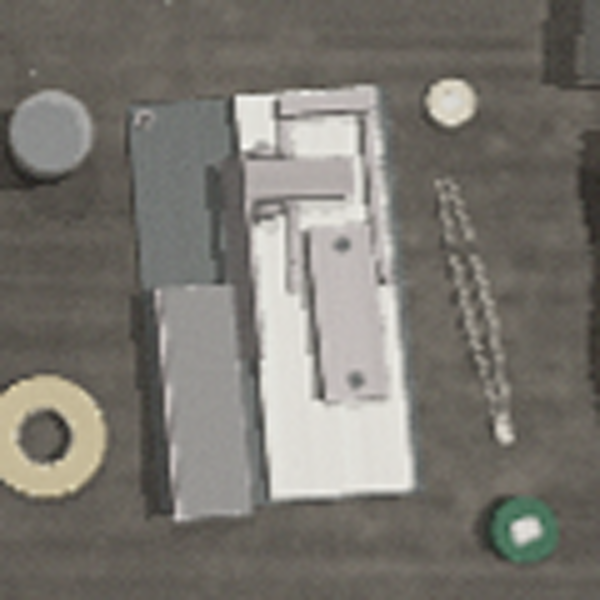

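Crop: the coupon (340,310) lies between the rails, short of the jaw arm (300,178). The pedal strip is at (205,400), and the bed edges give a yaw of about +0.09. I'll move over the holder for a close view.

```bash
python3 -m pendant '[{"x":-0.436,"y":0.454,"z":0.01,"wz":-0.45,"gripper":0.61},{"x":-0.436,"y":0.454,"z":0.01,"wz":-0.45,"gripper":0.61},{"x":-0.436,"y":0.454,"z":0.01,"wz":-0.45,"gripper":0.61},{"x":-0.436,"y":0.454,"z":0.01,"wz":-0.45,"gripper":0.61},{"x":-0.436,"y":0.454,"z":0.01,"wz":-0.45,"gripper":0.61},{"x":-0.436,"y":0.454,"z":0.01,"wz":-0.45,"gripper":0.61},{"x":-0.436,"y":0.454,"z":0.01,"wz":-0.45,"gripper":0.61},{"x":-0.436,"y":0.454,"z":0.01,"wz":-0.45,"gripper":0.61},{"x":-0.436,"y":0.454,"z":0.01,"wz":-0.45,"gripper":0.61},{"x":-0.436,"y":0.454,"z":0.01,"wz":-0.45,"gripper":0.61},{"x":-0.436,"y":0.454,"z":0.01,"wz":-0.45,"gripper":0.61},{"x":-0.436,"y":0.454,"z":0.01,"wz":-0.45,"gripper":0.61}]'
python3 - <<'E'
from h import *
s=r.get_state(); print(s['tool_rot'].round(4)); print(s['tool_rot'].T@(np.array([.50,.04,.22])-s['eef_pos']), s['qd'])
E
```

```text
[[ 3.522e-01  9.359e-01  1.000e-04]
 [ 9.359e-01 -3.522e-01  0.000e+00]
 [ 1.000e-04  1.000e-04 -1.000e+00]]
[-0.43648964  0.45388228  0.01133056] [-0.00637699  0.07252481 -0.07221594 -0.01002653  0.03981535  0.0263993
 -0.02720229]validation failed for argument at $[0]...
```

```bash
python3 -m pendant '[{"wx":0,"wy":0,"wz":-0.1,"x":-0.03,"y":0.03,"z":0,"gripper":0.61}]'; python3 -m pendant '[{"wx":0,"wy":0,"wz":-0.1,"x":-0.03,"y":0.03,"z":0.0,"gripper":0.61},{"wx":0,"wy":0,"wz":-0.2,"x":-0.06,"y":0.06,"z":0.0,"gripper":0.61}]'
```

```text
time_s: 0.78
eef_pos: [0.2404, 0.5762, 0.2308]
tool_rot: [[0.247, 0.969, -0.003], [0.969, -0.247, 0.005], [0.004, -0.004, -1.0]]
force: [-0.3, 0.6, 0.4]
gripper_width: 0.879
time_s: 0.95
eef_pos: [0.2877, 0.4973, 0.231]
tool_rot: [[0.053, 0.999, -0.0], [0.999, -0.053, -0.0], [-0.0, 0.0, -1.0]]
force: [1.5, 0.2, 0.4]
gripper_width: 0.622
```

```bash
python3 -m pendant '[{"wx":0,"wy":0,"wz":-0.05,"x":-0.036,"y":0.02,"z":0.0,"gripper":0.61},{"wx":0,"wy":0,"wz":-0.1,"x":-0.072,"y":0.04,"z":0.0,"gripper":0.61},{"wx":0,"wy":0,"wz":-0.14,"x":-0.108,"y":0.06,"z":0.0,"gripper":0.61},{"wx":0,"wy":0,"wz":-0.14,"x":-0.144,"y":0.08,"z":0.0,"gripper":0.61},{"wx":0,"wy":0,"wz":-0.14,"x":-0.18,"y":0.1,"z":0.0,"gripper":0.61},{"wx":0,"wy":0,"wz":-0.14,"x":-0.216,"y":0.12,"z":0.0,"gripper":0.61},{"wx":0,"wy":0,"wz":-0.14,"x":-0.252,"y":0.14,"z":0.0,"gripper":0.61},{"wx":0,"wy":0,"wz":-0.14,"x":-0.288,"y":0.16,"z":0.0,"gripper":0.61},{"wx":0,"wy":0,"wz":-0.14,"x":-0.324,"y":0.18,"z":0.0,"gripper":0.61},{"wx":0,"wy":0,"wz":-0.14,"x":-0.36,"y":0.2,"z":0.0,"gripper":0.61},{"wx":0,"wy":0,"wz":-0.14,"x":-0.396,"y":0.22,"z":0.0,"gripper":0.61},{"wx":0,"wy":0,"wz":-0.14,"x":-0.432,"y":0.235,"z":0.0,"gripper":0.61}]'
python3 -m pendant '[{"wx":0,"wy":0,"wz":0,"x":-0.0,"y":0,"z":0,"gripper":0.61},{"wx":0,"wy":0,"wz":0,"x":0,"y":0,"z":0,"gripper":0.61}]'
python3 - <<'E'
from h import *
p=camera_params('wrist'); s=r.get_state(); print(s['time_s'],s['eef_pos'],np.degrees(np.arctan2(*s['tool_rot'][1::-1,0])),s['force'])
im=snapshot('wrist'); np.savez('w1.npz',im=im,**p); cv2.imwrite('pics/w1.png',im[:,:,::-1])
for n,z in (("mouth",.014),("stop",.014),("pedal",.028),("jaw",.02),("coupon",.014),("holder",0)):
    for d in models.mark_of('wrist',n)[:2]: print(n,np.round(d['position'],1),round(d['conf'],2),at(p,d['position'],z).round(4))
E
```

```text
time_s: 1.95
eef_pos: [0.4978, 0.051, 0.2318]
tool_rot: [[-0.08, 0.997, 0.002], [0.997, 0.08, 0.0], [0.0, 0.002, -1.0]]
force: [0.9, -0.4, -0.4]
gripper_width: 0.613
time_s: 2.12
eef_pos: [0.4972, 0.0505, 0.2315]
tool_rot: [[-0.075, 0.997, 0.001], [0.997, 0.075, -0.0], [-0.0, 0.0, -1.0]]
force: [-0.5, 1.0, 0.4]
gripper_width: 0.613
2.1167 [0.49722453 0.05053533 0.23145893] 94.2771658992259 [-0.45765277  1.01763903  0.3844649 ]
stop [242.4 257.9] 0.92 [0.5994 0.0241 0.014 ]
pedal [242.4 257.8] 0.7 [0.5923 0.0249 0.028 ]
pedal [304.8 140.9] 0.61 [0.464  0.0785 0.028 ]
jaw [238.4 237.1] 0.75 [0.5722 0.019  0.02  ]
coupon [241.3 175.4] 0.7 [0.5058 0.0183 0.014 ]
coupon [481.6 239.5] 0.68 [0.5576 0.2814 0.014 ]
holder [245.1 186.8] 0.68 [0.5215 0.0221 0.    ]
```

View pics/w1.png

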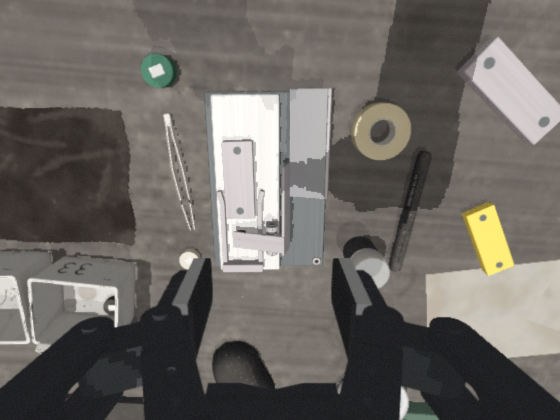

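The wrist view shows the coupon at (238,178), the pedal at (310,130) and the stop at (242,267). The fingertips are at about (197,262) and (345,262). I'll take one enlarged crop for accurate edges.

```bash
python3 - <<'E'
import cv2
im=cv2.imread('pics/w1.png')[80:280,190:350]; cv2.imwrite('pics/c2.png',cv2.resize(im,None,fx=3.7,fy=3,interpolation=cv2.INTER_CUBIC) if 0 else cv2.resize(im,None,fx=3,fy=3,interpolation=cv2.INTER_CUBIC))
E
```

```text
(no output)
```

View pics/c2.png

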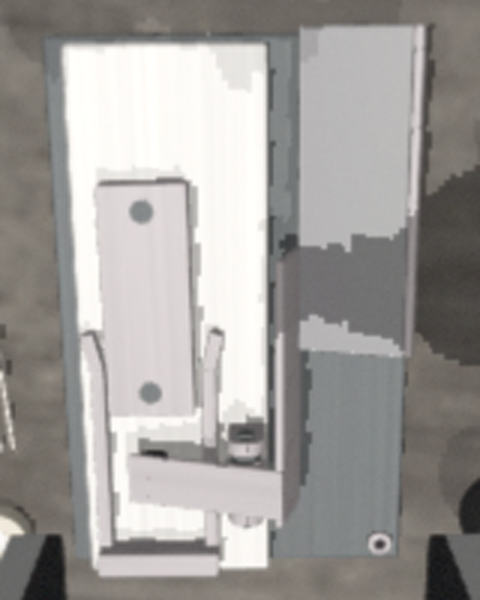

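```bash
python3 - <<'E'
from h import *
p=dict(np.load('w1.npz'))
g=lambda c,z: at(p,(c[0]/3+190-.33,c[1]/3+80-.33),z)[:2]
H=[((62,43),.014,-95,-26),((267,42),.014,-95,40),((269,567),.014,93,40),((300,26),.0235,-100,47),((77,557),.0,94,-34)]
# fit yaw + translation on bed corners
def fit(H):
    A=np.array([[h[2],h[3]] for h in H])/1e3; B=np.array([g(h[0],h[1]) for h in H])
    a=A-A.mean(0); b=B-B.mean(0); M=a.T@b; th=np.arctan2(M[0,1]-M[1,0],M[0,0]+M[1,1]); R=np.array([[np.cos(th),-np.sin(th)],[np.sin(th),np.cos(th)]])
    t=B.mean(0)-R@A.mean(0); return th,R,t,(B-A@R.T-t)*1e3
th,R,t,e=fit(H[:3]); print(th,np.degrees(th),t); print(e.round(1))
for h in H[3:]: print('check',h[2:],(R.T@(g(h[0],h[1])-t)*1e3).round(1))
for c in [(97,183),(187,181),(107,413),(194,413)]: print('coupon',(R.T@(g(c,.026)-t)*1e3).round(1))
for c in [(100,553),(217,546)]: print('stop',(R.T@(g(c,.027)-t)*1e3).round(1))
for c in [(89,333),(216,333)]: print('rail',(R.T@(g(c,.021)-t)*1e3).round(1))
print('top mouth/stop/pedal in holder',[ (R.T@(np.array(x)-t)*1e3).round(1) for x in [(.5217,.0135),(.6033,.0267),(.4633,.0806),(.464,.0785),(.5994,.0241)]])
# finger tips in tool frame: pixels of tip ends at assumed depth
s=r.get_state()
for uv in [(186,260),(210,260),(333,260),(357,260)]:
    for z in (s['eef_pos'][2]+.005,):
        print('tip',(s['tool_rot'].T@(at(p,uv,z)-s['eef_pos'])*1e3).round(1))
E
```

```text
0.08373274451322356 4.797532867654911 [0.52056284 0.01848702]
[[ 0.   0.2]
 [ 0.3 -0.1]
 [-0.3 -0. ]]
check (-100, 47) [-99.5  49.9]
check (94, -34) [ 95.1 -34. ]
coupon [-52.  -15.3]
coupon [-52.4  13.7]
coupon [ 26.7 -15.9]
coupon [27.  14.1]
stop [ 79.6 -20.8]
stop [77.2 21.2]
rail [ -0.6 -21.3]
rail [-0.2 22. ]
top mouth/stop/pedal in holder [array([ 0.7, -5.1]), array([83.1,  1.3]), array([-51.9,  66.7]), array([-51.3,  64.5]), array([79., -1.])]
tip [-41.7  -8.7  -5. ]
tip [-31.5  -8.6  -5. ]
tip [20.9 -8.2 -5. ]
tip [31.1 -8.1 -5. ]
```

Holder fit: origin (0.5206, 0.0185), yaw 4.8°, residuals under 0.5 mm. The given sizes check out: coupon 30 mm wide, near end at x = −52, rails at ±21 mm, stop at 79 mm. I'll descend to just above the pedal, behind the coupon's end.

```bash
python3 -m pendant '[{"wx":0,"wy":0,"wz":-0.009,"x":0.0007,"y":-0.03,"z":0.02,"gripper":0.61},{"wx":0,"wy":0,"wz":-0.009,"x":0.0007,"y":-0.0544,"z":0.05,"gripper":0.61},{"wx":0,"wy":0,"wz":-0.009,"x":0.0007,"y":-0.0544,"z":0.085,"gripper":0.61},{"wx":0,"wy":0,"wz":-0.009,"x":0.0007,"y":-0.0544,"z":0.12,"gripper":0.61},{"wx":0,"wy":0,"wz":-0.009,"x":0.0007,"y":-0.0544,"z":0.155,"gripper":0.61},{"wx":0,"wy":0,"wz":-0.009,"x":0.0007,"y":-0.0544,"z":0.181,"gripper":0.61},{"wx":0,"wy":0,"wz":-0.009,"x":0.0007,"y":-0.0544,"z":0.181,"gripper":0.61},{"wx":0,"wy":0,"wz":-0.009,"x":0.0007,"y":-0.0544,"z":0.181,"gripper":0.61}]'
python3 - <<'E'
from h import *
p=camera_params('wrist'); s=r.get_state()
im=snapshot('wrist'); cv2.imwrite('pics/w2.png',im[:,:,::-1]); np.savez('w2.npz',im=im,**p)
c,sn=np.cos(.0837),np.sin(.0837); R=np.array([[c,-sn],[sn,c]]); print('tcp in holder',(R.T@(s['eef_pos'][:2]-[.52056,.01849])*1e3).round(1),s['eef_pos'],np.degrees(np.arctan2(*s['tool_rot'][1::-1,0])),s['force'],p['camera_matrix'][0,2])
E
```

```text
time_s: 3.13
eef_pos: [0.4415, 0.0496, 0.0497]
tool_rot: [[-0.09, 0.996, -0.003], [0.996, 0.09, -0.001], [-0.0, -0.003, -1.0]]
force: [-0.5, 0.0, 0.3]
gripper_width: 0.609
tcp in holder [-76.2  37.6] [0.44146032 0.04960215 0.04965853] 95.15385896877491 [-0.54736759  0.03630161  0.25911644] 271.48110825376733
```

View pics/w2.png

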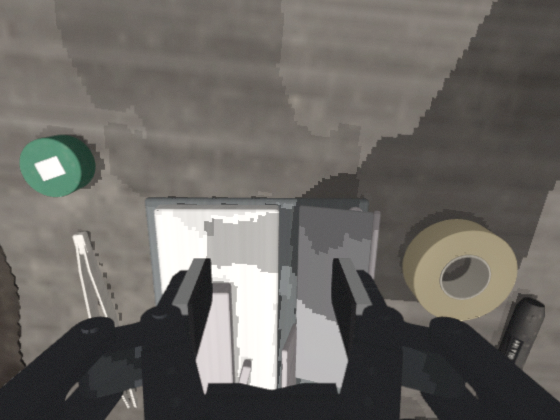

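Wrist view: finger A (right, about 345,265) is over the pedal strip (cols 297–372). Finger B (about 200,265) is over the bed, just short of the coupon's end (about 283 row). Next is a numeric check of the corners and fingers with the settled pose.

```bash
cat >> h.py <<'E'
c_,s_=np.cos(.0837),np.sin(.0837); RH=np.array([[c_,-s_],[s_,c_]]); TH=np.array([.52056,.01849])
def hol(X): return ((np.asarray(X)[:2]-TH)@RH*1e3).round(1)
def st():
    s=r.get_state(); T=s['tool_rot']; print('t',round(s['time_s'],2),'tcp hol',hol(s['eef_pos']),'z',(s['eef_pos'][2]*1e3).round(1),'yaw-err deg',round(np.degrees(np.arctan2(T[1,0],T[0,0])-.0837)-90,2),'tilt',T[2,:2].round(4),'F',s['force'].round(1),'w',round(s['gripper_width'],3)); return s
E
python3 - <<'E'
from h import *
p=dict(np.load('w2.npz')); s=st()
q=camera_params('wrist'); print('cam in tool',s['tool_rot'].T@(-q['R'].T@q['t']-s['eef_pos'])*1e3)
for uv,z in [((278,206),.014),((155,207),.014),((213,284),.026),((231,284),.026)]: print(uv,hol(at(p,uv,z)))
for uv in [(188,262),(210,262),(333,262),(352,262)]: print('tip',hol(at(p,uv,.056)))
E
```

```text
t 3.18 tcp hol [-74.9  37.6] z 50.9 yaw-err deg 0.35 tilt [0.     0.0003] F [-0.5 -0.1  1.2] w 0.609
cam in tool [  -1.58329443  -78.1282987  -143.11415256]
(278, 206) [-96.2  39.3]
(155, 207) [-95.3 -25.2]
(213, 284) [-56.9   5.4]
(231, 284) [-56.9  14.9]
tip [-84.7   0.7]
tip [-84.7  10. ]
tip [-85.1  62. ]
tip [-85.1  70. ]
```

```bash
python3 -m pendant '[{"wx":0,"wy":0,"wz":0.006,"x":-0.0025,"y":0,"z":0.01,"gripper":0.61},{"wx":0,"wy":0,"wz":0.006,"x":-0.0025,"y":0,"z":0.02,"gripper":0.61},{"wx":0,"wy":0,"wz":0.006,"x":-0.0025,"y":0,"z":0.028,"gripper":0.61},{"wx":0,"wy":0,"wz":0.006,"x":-0.0025,"y":0,"z":0.033,"gripper":0.61},{"wx":0,"wy":0,"wz":0.006,"x":-0.0025,"y":0,"z":0.033,"gripper":0.61},{"wx":0,"wy":0,"wz":0.006,"x":-0.0025,"y":0,"z":0.033,"gripper":0.61}]'; python3 -c "
from h import *
st()"
python3 -m pendant '[{"wx":0,"wy":0,"wz":0,"x":0,"y":0,"z":0.002,"gripper":0.61},{"wx":0,"wy":0,"wz":0,"x":0,"y":0,"z":0.002,"gripper":0.61},{"wx":0,"wy":0,"wz":0,"x":0,"y":0,"z":0.002,"gripper":0.61}]'; python3 -c "
from h import *
st()"
```

```text
time_s: 3.68
eef_pos: [0.4432, 0.0467, 0.0175]
tool_rot: [[-0.082, 0.997, 0.001], [0.997, 0.082, 0.0], [-0.0, 0.001, -1.0]]
force: [0.7, -2.0, 4.7]
gripper_width: 0.609
t 3.68 tcp hol [-74.7  34.6] z 17.5 yaw-err deg -0.07 tilt [-0.     0.001] F [ 0.7 -2.   4.7] w 0.609
time_s: 3.93
eef_pos: [0.4432, 0.0466, 0.0159]
tool_rot: [[-0.083, 0.997, 0.001], [0.997, 0.083, -0.0], [-0.0, 0.001, -1.0]]
force: [0.4, -1.6, 5.6]
gripper_width: 0.609
t 3.93 tcp hol [-74.7  34.5] z 15.9 yaw-err deg -0.06 tilt [-0.0001  0.0013] F [ 0.4 -1.6  5.6] w 0.609
```

```bash
for i in 1; do python3 -m pendant '[{"wx":0,"wy":0,"wz":0,"x":0,"y":0,"z":0.001,"gripper":0.61},{"wx":0,"wy":0,"wz":0,"x":0,"y":0,"z":0.002,"gripper":0.61},{"wx":0,"wy":0,"wz":0,"x":0,"y":0,"z":0.002,"gripper":0.61}]'|grep -E "pos|force"; done
python3 -m pendant '[{"wx":0,"wy":0,"wz":0,"x":0,"y":0,"z":0.001,"gripper":0.61},{"wx":0,"wy":0,"wz":0,"x":0,"y":0,"z":0.001,"gripper":0.61},{"wx":0,"wy":0,"wz":0,"x":0,"y":0,"z":0.001,"gripper":0.61}]'|grep -E "pos|force"
python3 - <<'E'
from h import *
st(); p=camera_params('scene'); im=snapshot('scene'); q=camera_params('wrist'); w=snapshot('wrist')
a=cv2.resize(im[225:325,255:405],None,fx=4,fy=4,interpolation=cv2.INTER_CUBIC); b=cv2.resize(w[180:320,130:400],(600,311))
cv2.imwrite('pics/m3.png',np.vstack([a[:289],b])[:,:,::-1])
E
```

```text
eef_pos: [0.4432, 0.0463, 0.0139]
force: [-0.3, -2.4, 7.5]
eef_pos: [0.4433, 0.0464, 0.0131]
force: [0.2, -3.8, 8.3]
t 4.43 tcp hol [-74.7  34.3] z 13.1 yaw-err deg -0.07 tilt [-0.0002  0.0015] F [ 0.2 -3.8  8.3] w 0.605
```

View pics/m3.png

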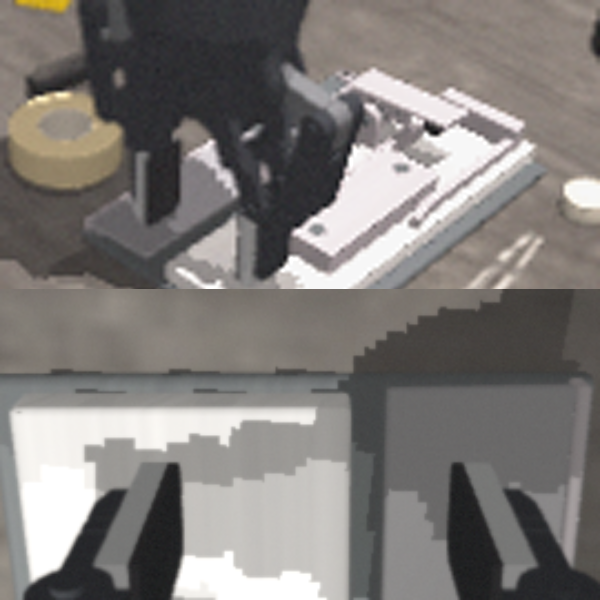

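The pedal is down, the jaw is raised, and finger B stands behind the coupon's near end just above the bed. Force is 8 N, near the stop. Now the push.

```bash
python3 -m pendant '[{"wx":0,"wy":0,"wz":0,"x":0,"y":0.004,"z":0,"gripper":0.61},{"wx":0,"wy":0,"wz":0,"x":0,"y":0.008,"z":0,"gripper":0.61},{"wx":0,"wy":0,"wz":0,"x":0,"y":0.012,"z":0,"gripper":0.61},{"wx":0,"wy":0,"wz":0,"x":0,"y":0.015,"z":0,"gripper":0.61},{"wx":0,"wy":0,"wz":0,"x":0,"y":0.018,"z":0,"gripper":0.61},{"wx":0,"wy":0,"wz":0,"x":0,"y":0.021,"z":0,"gripper":0.61},{"wx":0,"wy":0,"wz":0,"x":0,"y":0.024,"z":0,"gripper":0.61}]'|grep force; python3 -c "
from h import *
st()"
python3 -m pendant '[{"wx":0,"wy":0,"wz":0,"x":0,"y":0.003,"z":0,"gripper":0.61},{"wx":0,"wy":0,"wz":0,"x":0,"y":0.006,"z":0,"gripper":0.61},{"wx":0,"wy":0,"wz":0,"x":0,"y":0.009,"z":0,"gripper":0.61},{"wx":0,"wy":0,"wz":0,"x":0,"y":0.012,"z":0,"gripper":0.61},{"wx":0,"wy":0,"wz":0,"x":0,"y":0.015,"z":0,"gripper":0.61}]'|grep force; python3 - <<'E'
from h import *
st(); im=snapshot('scene'); t=snapshot('top')
a=cv2.resize(im[225:325,255:405],None,fx=4,fy=4,interpolation=cv2.INTER_CUBIC)
cv2.imwrite('pics/m4.png',a[:,:,::-1])
E
```

```text
force: [-5.6, -0.5, 11.4]
t 5.12 tcp hol [-53.8  35.6] z 12.6 yaw-err deg 0.02 tilt [ 0.001  -0.0051] F [-5.6 -0.5 11.4] w 0.612
force: [-4.8, 0.1, 9.6]
t 5.53 tcp hol [-38.5  35.6] z 12.6 yaw-err deg 0.02 tilt [ 0.001  -0.0046] F [-4.8  0.1  9.6] w 0.615
```

View pics/m4.png

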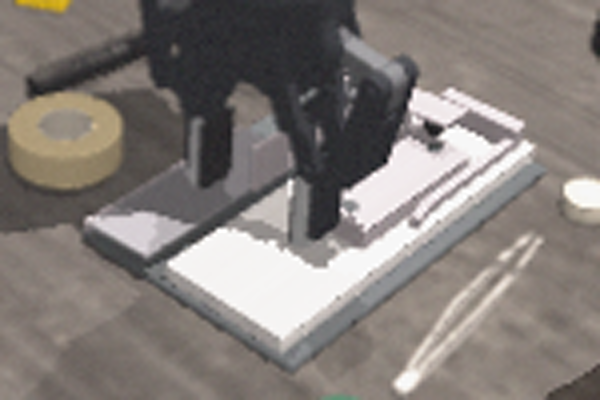

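The coupon is advancing under the jaw with the pedal down and the bystanders in place. I'll continue, then feel for the stop.

```bash
python3 -m pendant '[{"wx":0,"wy":0,"wz":0,"x":0,"y":0.003,"z":-0.0003,"gripper":0.61},{"wx":0,"wy":0,"wz":0,"x":0,"y":0.006,"z":-0.0003,"gripper":0.61},{"wx":0,"wy":0,"wz":0,"x":0,"y":0.009,"z":-0.0003,"gripper":0.61},{"wx":0,"wy":0,"wz":0,"x":0,"y":0.012,"z":-0.0003,"gripper":0.61},{"wx":0,"wy":0,"wz":0,"x":0,"y":0.015,"z":-0.0003,"gripper":0.61},{"wx":0,"wy":0,"wz":0,"x":0,"y":0.018,"z":-0.0003,"gripper":0.61},{"wx":0,"wy":0,"wz":0,"x":0,"y":0.021,"z":-0.0003,"gripper":0.61}]'|grep force; python3 -c "
from h import *
st()"
python3 -m pendant '[{"wx":0,"wy":0,"wz":0,"x":0,"y":0.0015,"z":0,"gripper":0.61},{"wx":0,"wy":0,"wz":0,"x":0,"y":0.003,"z":0,"gripper":0.61}]'|grep force; python3 -c "
from h import *
st()"
```

```text
force: [-3.8, 0.2, 8.2]
t 6.22 tcp hol [-17.4  35.5] z 12.7 yaw-err deg 0.01 tilt [ 0.0009 -0.0043] F [-3.8  0.2  8.2] w 0.611
force: [-4.7, 0.5, 7.1]
t 6.38 tcp hol [-14.1  35.5] z 12.7 yaw-err deg 0.02 tilt [ 0.0009 -0.0037] F [-4.7  0.5  7.1] w 0.608
```

```bash
python3 -m pendant '[{"wx":0,"wy":0,"wz":0,"x":0,"y":0.001,"z":0,"gripper":0.61},{"wx":0,"wy":0,"wz":0,"x":0,"y":0.002,"z":0,"gripper":0.61}]'|grep force; python3 -m pendant '[{"wx":0,"wy":0,"wz":0,"x":0,"y":0.001,"z":0,"gripper":0.61},{"wx":0,"wy":0,"wz":0,"x":0,"y":0.001,"z":0,"gripper":0.61}]'|grep force; python3 -c "
from h import *
st()"
```

```text
force: [-4.2, 0.4, 7.6]
force: [-4.4, 0.1, 6.4]
t 6.72 tcp hol [-11.   35.5] z 12.8 yaw-err deg 0.01 tilt [ 0.0009 -0.0035] F [-4.4  0.1  6.4] w 0.61
```

```bash
for k in 1; do python3 -m pendant '[{"wx":0,"wy":0,"wz":0,"x":0,"y":0.001,"z":0,"gripper":0.61},{"wx":0,"wy":0,"wz":0,"x":0,"y":0.001,"z":0,"gripper":0.61}]'|grep force; done; python3 -m pendant '[{"wx":0,"wy":0,"wz":0,"x":0,"y":0.001,"z":0,"gripper":0.61},{"wx":0,"wy":0,"wz":0,"x":0,"y":0.001,"z":0,"gripper":0.61}]'|grep force; python3 - <<'E'
from h import *
st(); p=camera_params('scene'); im=snapshot('scene'); 
a=cv2.resize(im[225:325,280:405],None,fx=6,fy=6,interpolation=cv2.INTER_CUBIC)
cv2.imwrite('pics/m5.png',a[:,:,::-1])
for x,y,z in [(0,-15,26),(0,15,26),(80,-15,26),(80,15,26)]:
    X=TH+RH@np.array([x,y])/1e3; print((x,y),((proj(p,[*X,z/1e3])-[280,225])*6).round(0))
E
```

```text
force: [-2.9, 1.4, 6.2]
force: [-4.7, -0.1, 7.3]
t 7.05 tcp hol [-9.8 35.5] z 12.7 yaw-err deg 0.0 tilt [ 0.001  -0.0051] F [-4.7 -0.1  7.3] w 0.606
(0, -15) [456. 303.]
(0, 15) [375. 260.]
(80, -15) [607. 192.]
(80, 15) [528. 154.]
```

View pics/m5.png

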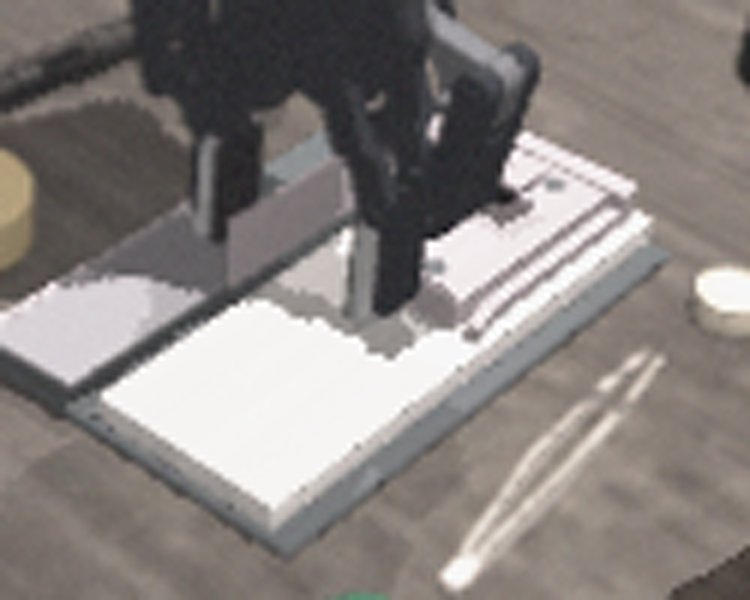

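The coupon's near corner is at (452,303), against (456,303) predicted when home, so it is about 1–2 mm short or just touching. I'll keep feeling for it.

```bash
python3 -m pendant '[{"wx":0,"wy":0,"wz":0,"x":0,"y":0.001,"z":0,"gripper":0.61},{"wx":0,"wy":0,"wz":0,"x":0,"y":0.0015,"z":0,"gripper":0.61},{"wx":0,"wy":0,"wz":0,"x":0,"y":0.0015,"z":0,"gripper":0.61}]'|grep force;  python3 -c "
from h import *
st()"; python3 -m pendant '[{"wx":0,"wy":0,"wz":0,"x":0,"y":0.001,"z":0,"gripper":0.61},{"wx":0,"wy":0,"wz":0,"x":0,"y":0.0015,"z":0,"gripper":0.61},{"wx":0,"wy":0,"wz":0,"x":0,"y":0.0015,"z":0,"gripper":0.61}]'|grep force; python3 -c "
from h import *
st()"
```

```text
force: [-8.3, 0.2, 12.2]
t 7.35 tcp hol [-9.8 35.5] z 12.6 yaw-err deg -0.02 tilt [ 0.0011 -0.008 ] F [-8.3  0.2 12.2] w 0.615
force: [-12.1, -0.4, 16.0]
t 7.6 tcp hol [-9.8 35.5] z 12.6 yaw-err deg -0.02 tilt [ 0.0012 -0.0111] F [-12.1  -0.4  16. ] w 0.61
```

Position is fixed at x = −9.8 while the push force rises 4.7→8.3→12.1 N, so the coupon is against the end stop. I'll back off along the channel first, so it isn't dragged upward, then lift.

```bash
python3 -m pendant '[{"wx":0,"wy":0,"wz":0,"x":0,"y":-0.003,"z":0,"gripper":0.61},{"wx":0,"wy":0,"wz":0,"x":0,"y":-0.006,"z":0,"gripper":0.61},{"wx":0,"wy":0,"wz":0,"x":0,"y":-0.01,"z":0,"gripper":0.61},{"wx":0,"wy":0,"wz":0,"x":0,"y":-0.014,"z":0,"gripper":0.61},{"wx":0,"wy":0,"wz":0,"x":0,"y":-0.014,"z":-0.005,"gripper":0.61},{"wx":0,"wy":0,"wz":0,"x":0,"y":-0.014,"z":-0.01,"gripper":0.61},{"wx":0,"wy":0,"wz":0,"x":0,"y":-0.014,"z":-0.016,"gripper":0.61},{"wx":0,"wy":0,"wz":0,"x":0,"y":-0.014,"z":-0.03,"gripper":0.61},{"wx":0,"wy":0,"wz":0,"x":0,"y":-0.014,"z":-0.06,"gripper":0.61},{"wx":0,"wy":0,"wz":0,"x":0,"y":-0.014,"z":-0.1,"gripper":0.61},{"wx":0,"wy":0,"wz":0,"x":0,"y":-0.014,"z":-0.14,"gripper":0.61},{"wx":0,"wy":0,"wz":0,"x":0,"y":-0.014,"z":-0.17,"gripper":0.61}]'|grep force; python3 -m pendant '[{"wx":0,"wy":0,"wz":0,"x":0,"y":0.015,"z":0,"gripper":0.61},{"wx":0,"wy":0,"wz":0,"x":0,"y":0.015,"z":0,"gripper":0.61},{"wx":0,"wy":0,"wz":0,"x":0,"y":0.015,"z":0,"gripper":0.61},{"wx":0,"wy":0,"wz":0,"x":0,"y":0.015,"z":0,"gripper":0.61},{"wx":0,"wy":0,"wz":0,"x":0,"y":0.015,"z":0,"gripper":0.61},{"wx":0,"wy":0,"wz":0,"x":0,"y":0.015,"z":0,"gripper":0.61}]'|grep force; python3 - <<'E'
from h import *
st(); p=camera_params('wrist'); w=snapshot('wrist'); np.savez('w3.npz',im=w,**p); sc=snapshot('scene')
cs=np.array([proj(p,[*(TH+RH@np.array(x)/1e3),.026]) for x in [(0,-15),(0,15),(80,-15),(80,15)]]); lo=np.floor(cs.min(0)-[15,70]).astype(int).clip(0); print(lo,((cs-lo)*3).round())
a=cv2.resize(w[lo[1]:lo[1]+200,lo[0]:lo[0]+130],None,fx=3,fy=3,interpolation=cv2.INTER_CUBIC)
b=cv2.resize(sc[225:325,305:405],(400,400),interpolation=cv2.INTER_CUBIC); b=np.vstack([b,np.zeros((a.shape[0]-400,400,3),np.uint8)])
cv2.imwrite('pics/m6.png',np.hstack([a,b])[:,:,::-1])
E
```

```text
force: [0.6, 0.0, -0.8]
force: [-0.4, 0.2, -0.4]
t 9.1 tcp hol [-4.5 34.7] z 181.5 yaw-err deg -0.04 tilt [-0.0004 -0.0026] F [-0.4  0.2 -0.4] w 0.611
[200 120] [[ 48. 211.]
 [152. 211.]
 [ 60. 460.]
 [157. 460.]]
```

View pics/m6.png

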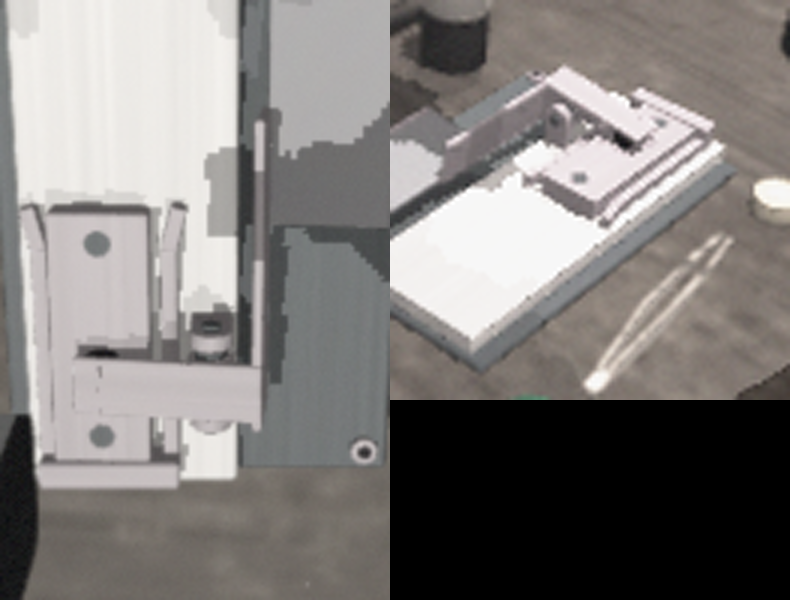

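The coupon's near edge is at row ~210 (predicted 211 when home). Its far edge meets the stop at row ~460. The jaw rests on it, and the fingers are 0.18 m up. Handing in.

```bash
python3 -c "
from h import *
print(r.close_job()); st()"
```

```text
the job is handed in; nothing more can be done
None
the job is handed in; nothing more can be done
```

The coupon is loaded: it sits fully home against the end stop with the jaw down on it, and the job is handed in at about 9 s of the 48 s allowed.

- **What I did:** I held the pedal down with one fingertip at about 8 N, near its stop. With the other fingertip I pushed the small grey coupon about 52 mm along the channel, under the raised jaw. I then backed off along the channel before lifting, so the coupon was not dragged up.
- **Stop contact:** the fingers stopped at holder x = −9.8 mm while the push force rose from 4.7 to 12.1 N.
- **Last pictures:** the coupon's near and far edges lay within about 1 pixel of where they should be when home, and the jaw was resting on the coupon. The force on the tool was near zero at 0.18 m up. The tweezers and pale disc looked undisturbed; I did not measure the bystanders' positions or re-check all of them at the end.
- **Disagreements:**
  - The first network marks from the overhead camera were up to 5 mm off. I used edges measured from the wrist picture instead, and these fitted within 0.5 mm.
  - A near-end reading of −57 mm, partly hidden by a finger, disagreed with −52 mm. I kept −52, and the later contact agreed with it.

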